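Pack the field-service case in layers

TASK

Pack the open steel case for a field repair, in layers: first lay the short black bit case flat, right way up, on the case's floor, then set the aluminium divider level on the two ledges above it, and last stand the low tin upright on the divider. Let go of everything and leave it packed like that.

Things in the scene. Friction and masses are not known exactly. Their poses are not given: they have to be found in the camera images.
- case: Open-topped grey steel case, fixed to the bench, 258 mm long (its x) by 208 mm wide (its y) by 100 mm high, walls and floor 4 mm thick, so 250 x 200 mm inside. Origin: centre of its underside; the inner floor is 4 mm above it, the rim 100 mm above. Along each short end (x = +125 and -125 mm) a steel ledge sticks 42 mm inwards across the whole width, its top 60 mm above the origin; between the ledges the way down is open, 166 mm in x by 200 mm in y.
- bit_case: Short black plastic hard case with small steel latches, closed and rigid: 110 mm long (x), 50 mm wide (y), 40 mm high (z), about 0.25 kg. Origin: centre of its underside. Turning it half round makes no difference. A far larger black socket case (200 x 90 x 50 mm) lies farther off and is not wanted.
- divider: Flat aluminium plate, 216 mm long (x) by 156 mm wide (y), 4 mm thick, about 0.4 kg, lying flat on the bench. An upright grip bar stands on its middle, 50 mm long (x), 14 mm thick (y), its top 50 mm above the plate's underside. Origin: centre of the underside. Turning it half round makes no difference. It rests on both ledges when its long side runs along the case's long side, with about 17 mm of play each way lengthwise and 22 mm each way crosswise.
- tin: Low round closed tin, brass-coloured with a steel lid, 52 mm in diameter and 50 mm high, about 0.2 kg, standing upright. Origin: centre of its underside. A tall tin of the same diameter, 105 mm high, stands nearby and is not wanted. On the divider there is room for the tin on either side of the grip bar, 62 mm from the middle along the plate's length.
Mind the look-alikes: they are no part of the job. Leave any blue or pink look-alike of the tin alone. Leave any pink look-alike of the bit_case alone.

How it is judged:
By the outcome, as a careful person would: the job done as asked, in the order asked, and still so for the second after the job is handed in, with the robot touching nothing.
It also fails if it takes over 67 s, if anything falls off the work surface, if the arm or the gripper's body presses on something with over 40 N, if the wrist force passes 120 N, or if a joint passes its speed limit or range.

ROBOT

A 6-joint arm with a two-finger parallel gripper is mounted at the origin on the work surface. World frame = base frame: x ahead of the robot, y to its left, z up, the work surface at z = 0. Lengths are in mm, angles in rad, forces in N, time in s.
With the tool pointing down it reaches from about 325 to 850 mm from the base axis. Payload 15.5 kg.
Tool frame: the origin (TCP) lies at the very end of the fingers, on their centre line; the grasp point (between the pads) lies 19 mm behind it; z points along the fingers, y is the direction in which the jaws open and shut (so a half turn about z gives the same grasp; the last joint's range is limited). The gripper opens to 91 mm and grips with 3 to 60 N. Pads are 32 mm wide; open, the fingers measure 118 mm over their backs; the gripper's body (76 mm by 178 mm) begins 60 mm behind the grasp point.
Start: joints at [-1.238, 0.494, 1.345, -0, 1.302, -0.096], TCP at [259.295, -568.676, 213.915] pointing down, gripper open.
Joint ranges: [-2.91, 2.91], [-0.82, 2.16], [0.22, 2.67], [-1.22, 4.37], [0.12, 2.79], [-3.08, 3.08]. Speed limits (rad/s): [1.89, 1.89, 2.57, 3.01, 3.01, 3.01].

INTERFACE

Orientations are given as [roll, pitch, yaw] about the fixed x, y, z axes, in that order (R = Rz(yaw) Ry(pitch) Rx(roll)).
In Python, from rig import robot gives the robot as it stands.
- The arm moves only by the tool drive_tool, never from a script. Its argument "plan" is a list of rows, each a list of 6 numbers: the shift along the tool's x, y, z in units of 0.2 m (1.0 is 0.2 m), then the turn, a rotation vector about the tool's x, y, z in units of pi rad (1.0 is pi rad). In form: [[dx, dy, dz, rx, ry, rz], ...]. A call has exactly 10 rows; each row shifts and turns the commanded pose from where the row before left it, along the tool's axes as they then stand; what a row does not reach is not made up. A row lasts 1/10 s, in which the tool goes at most 50 mm and 8.59 degrees, less where a joint would pass 70% of its speed; a pose out of reach is approached as far as the arm can. A call with a number of a shift or a turn outside -1 to 1 is refused whole. A call with a gripper value outside its range is refused whole. "fingers" is the finger opening in mm, from 0 to 91.2, set as the call begins (left out, the last holds). The fingers move at their own pace and stop on an object; "force" is the grip in N (left out, the last holds). Time passes only in rows, so rows that do not move let the fingers close, or fill a call up. It gives the time, the measured TCP pose, the force and the opening at its end, in the units of the state.
- robot.observe(): the state, without advancing time (a new reading comes with each control period).
- robot.camera(name): name is "scene" or "top"; returns the picture (480x640x3 uint8, red, green, blue); there is no depth.
- robot.get_calibration(name): a dict with "K" (3x3 intrinsics, pixels), "dist" ([k1, k2, p1, p2, k3] as OpenCV has them; the pictures are not rectified), "R" (3x3) and "t" (3): a world point X has camera coordinates R X + t. Camera axes: x right, y down, z forward; pixel columns grow to the right and rows downward; lengths in mm; the calibration is good to about 2 mm. A picture is of the moment at which its call begins. get_calibration takes no time and is no camera call.
- robot.job_done(): hands the job in, once; it reports no verdict.
The state is a dict: "time": time; "q": joint angles; "qd": joint speeds; "joint_efforts": joint torques, N m; "position": TCP position; "orientation": TCP orientation; "wrist_force": force on the tool from outside, world axes, zero at the start; "ft_torque": the same for the moment, N m; "width": opening from 0.0 (shut) to 1.0 (fully open).
Only numpy, scipy, OpenCV 4.12 (cv2) and the standard library are available. Lean on these libraries where they do the work, as an engineer would, in place of code of your own. Each camera call takes 0.05 s, during which the arm holds its last target. There are 200 camera calls.

## Working session

There is one attempt and no reset: what is moved stays moved. The work goes in short steps, Python scripts to look and compute and a tool call to move; the robot and the scene stay as the last step left them, time stands still between calls to the robot, and variables do not carry over. Pictures are saved under pics/ and viewed, about 8 in all and at most 12, crops included, and the job is handed in when it is done.

Besides the shell and the picture viewer there is one more tool, called after "Call:" in YAML: its name, and indented under it one key for each argument. drive_tool: Moves the arm, as the interface text tells. Shifts and turns lie within -1 to 1; 1 stands for 0.2 m of shift or pi rad of turn. Its arguments: {"type":"object","properties":{"plan":{"type":"array","items":{"type":"array","items":{"type":"number","minimum":-1,"maximum":1}}},"fingers":{"type":"number"},"force":{"type":"number"}},"required":["plan"]}

```bash
mkdir -p pics; ls
python3 - <<'E'
from rig import robot
import cv2
for n in("scene","top"):
    cv2.imwrite(f"pics/{n}0.png",robot.camera(n)[:,:,::-1])
    c=robot.get_calibration(n);print(n,c)
print(robot.observe())
E
```

```text
pics
scene {'K': array([[608.37750939,   0.        , 317.94752506],
       [  0.        , 608.37750939, 234.61685725],
       [  0.        ,   0.        ,   1.        ]]), 'dist': array([0.06111038, 0.        , 0.        , 0.        , 0.        ]), 'R': array([[ 0.02773749,  0.99949266,  0.01565443],
       [ 0.73176631, -0.00963395, -0.68148753],
       [-0.68099097,  0.03035814, -0.73166228]]), 't': array([ -37.55445742, -290.51222611, 1888.37006106])}
top {'K': array([[615.69160304,   0.        , 324.02669886],
       [  0.        , 615.69160304, 237.75165895],
       [  0.        ,   0.        ,   1.        ]]), 'dist': array([0.00475096, 0.        , 0.        , 0.        , 0.        ]), 'R': array([[-0.01879275, -0.99978085, -0.0092239 ],
       [-0.99625457,  0.01950367, -0.08424036],
       [ 0.0844018 ,  0.00760624, -0.99640277]]), 't': array([  67.93932032,  445.45154675, 1592.11534291])}
{'time': 0.1, 'q': array([-1.23849135e+00,  4.94107046e-01,  1.34607156e+00,  2.20807460e-05,
        1.30248527e+00, -9.55092900e-02]), 'qd': array([-2.79886953e-05,  2.84255241e-04, -1.21259324e-03, -1.90523633e-04,
        1.23355635e-03,  8.49474205e-04]), 'joint_efforts': array([-8.35867177e-04, -8.80246782e+01, -3.82545018e+01,  7.07915146e-02,
        4.83552378e-02, -2.63420918e-05]), 'position': array([ 259.19559695, -568.34859545,  213.40578313]), 'orientation': array([-3.14052835e+00, -1.23343157e-04,  4.27808336e-01]), 'wrist_force': array([ 0.36940522,  0.41497919, -0.06420115]), 'ft_torque': array([ 0.0476107 ,  0.02746538, -0.01115081]), 'width': 1.0028065712726293}
```

View pics/top0.png

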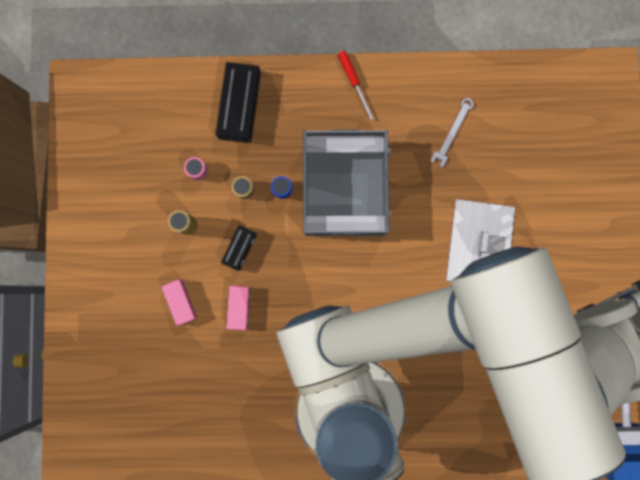

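View pics/scene0.png

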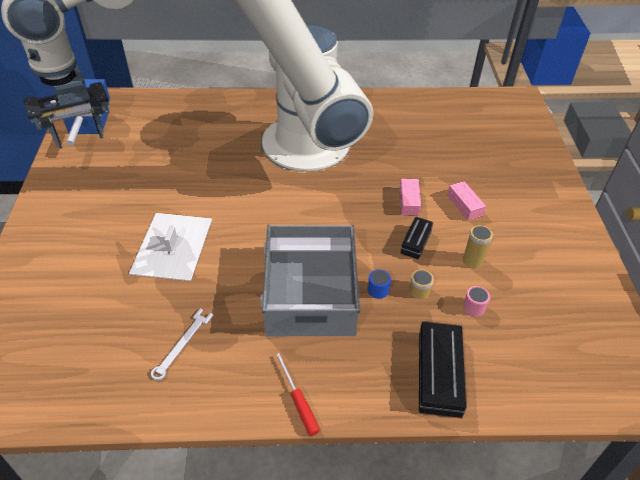

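Run:
```python
import cv2,numpy as np
t=cv2.imread("pics/top0.png");s=cv2.imread("pics/scene0.png")
def cr(im,u,v,w,h,k):
    c=cv2.resize(im[v:v+h,u:u+w],None,fx=k,fy=k,interpolation=cv2.INTER_CUBIC)
    for i in range(0,w,10): cv2.line(c,(i*k,0),(i*k,6 if i%50 else 14),(0,255,255),1)
    for i in range(0,h,10): cv2.line(c,(0,i*k),(6 if i%50 else 14,i*k),(0,255,255),1)
    return c
# 400x300 tiles
a=cr(t,290,115,100,75,4); a2=cr(t,300,120,100,120,4)
m=np.zeros((600,800,3),np.uint8)
m[:480,:400]=a2                       # top case, origin 300,120
m[:300,400:]=cr(s,120,205,100,75,4)   # scene divider
m[300:,400:600]=cr(t,215,220,50,75,4) # top bitcase
m[300:,600:]=cr(s,395,210,50,75,4)   # scene bitcase + tin
m[480:600,:200]=cr(t,220,172,50,30,4)
cv2.imwrite("pics/m1.png",m)
```

```text
(no output)
```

View pics/m1.png

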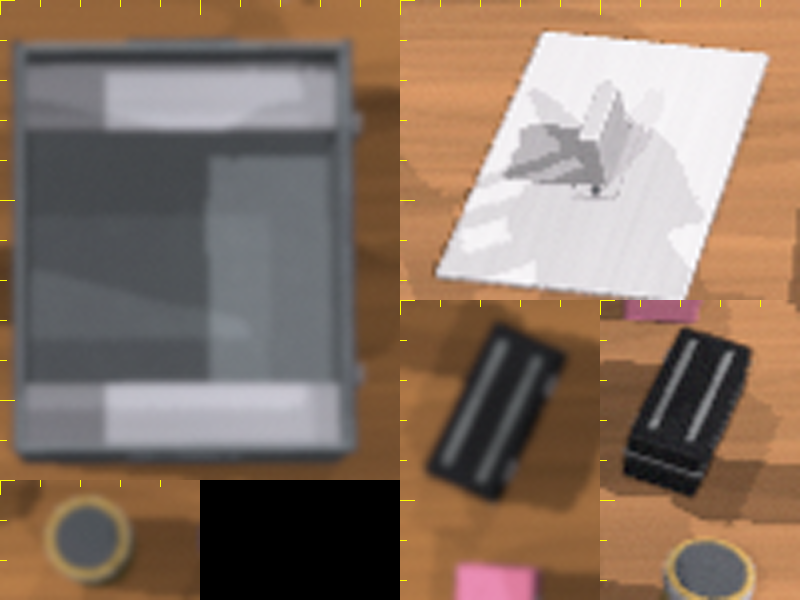

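```bash
cat > h.py <<'E'
from rig import robot
import cv2,numpy as np
from scipy.optimize import minimize
CAL={n:robot.get_calibration(n) for n in("scene","top")}
def proj(n,P):
    c=CAL[n]; return cv2.projectPoints(np.float64(P).reshape(-1,1,3),cv2.Rodrigues(c["R"])[0],c["t"],c["K"],c["dist"])[0][:,0]
def ray(n,uv,z):
    c=CAL[n]; a=cv2.undistortPoints(np.float64([[uv]]),c["K"],c["dist"])[0,0]
    d=c["R"].T@[a[0],a[1],1]; o=-c["R"].T@c["t"]; return (o+d*(z-o[2])/d[2])[:2]
def box(x,y,yaw,L,W,z0,z1):
    c,s=np.cos(yaw),np.sin(yaw)
    return [[x+c*a*L/2-s*b*W/2,y+s*a*L/2+c*b*W/2,z] for a in(-1,1) for b in(-1,1) for z in(z0,z1)]
def comp(m,seed):
    n,l,st,c=cv2.connectedComponentsWithStats(m.astype(np.uint8))
    k=min(range(1,n),key=lambda i:np.hypot(*(c[i]-seed))+(1e3 if st[i,4]<40 else 0))
    h=cv2.convexHull(np.argwhere(l==k)[:,::-1].astype(np.int32))
    return (l==k),h,c[k]
K=8
def fit(masks,p0,L,W,z0,z1):
    # masks: {cam: bool mask}; maximise overlap of the projected hull, subpixel
    big={}
    for n,m in masks.items():
        u,v,w,h=cv2.boundingRect(m.astype(np.uint8)); u-=8;v-=8;w+=16;h+=16
        big[n]=(u,v,w,h,cv2.resize(m[v:v+h,u:u+w].astype(np.float32),None,fx=K,fy=K,interpolation=cv2.INTER_LINEAR)>.5)
    def cost(p):
        e=0
        for n,(u,v,w,h,b) in big.items():
            q=(proj(n,box(p[0]*1.,p[1],p[2]/100,L,W,z0,z1))-[u-.5,v-.5])*K
            r=np.zeros(b.shape,np.uint8); cv2.fillConvexPoly(r,cv2.convexHull(q.astype(np.int32)),1)
            e+=((r>0)^b).sum()/b.sum()
        return e
    r=minimize(cost,[p0[0],p0[1],p0[2]*100],method="Nelder-Mead",options=dict(initial_simplex=np.array([p0[0],p0[1],p0[2]*100])+[[0,0,0],[12,0,0],[0,12,0],[0,0,12]]))
    return r.x[0],r.x[1],r.x[2]/100,r.fun
E
python3 - <<'E'
from h import *
I={n:cv2.imread(f"pics/{n}0.png") for n in CAL}; H={n:cv2.cvtColor(I[n],cv2.COLOR_BGR2HSV).astype(int) for n in I}
def hullmask(m,seed):
    c,h,_=comp(m,seed); o=np.zeros(m.shape,np.uint8); cv2.fillConvexPoly(o,h,1); return o>0
bit={n:hullmask((H[n][...,2]<62),s) for n,s in (("top",(239,248)),("scene",(417,238)))}
case={n:hullmask((H[n][...,1]<95)&(H[n][...,2]>50),s) for n,s in (("top",(346,182)),("scene",(311,280)))}
div={"scene":hullmask((H["scene"][...,1]<60)&(H["scene"][...,2]>95),(171,246))}
for nm,m,seed,L,W,a,b in(("bit",bit,(239,248),110,50,0,40),("case",case,(346,182),258,208,0,100),("div",div,None,216,156,0,4)):
    p0=ray("top",seed,b) if seed else ray("scene",(171,246),0)
    for k in m: print(nm,k,m[k].sum(),cv2.boundingRect(m[k].astype(np.uint8)))
    y0={"bit":-.4,"case":0,"div":0}[nm]
    best=min((fit(m,(*p0,y),L,W,a,b) for y in(y0,y0-.3,y0+.3)),key=lambda r:r[3])
    print(nm,np.round(best,3))
    for n in m:
        if len(m)>1: print("   ",n,np.round(fit({n:m[n]},best[:3],L,W,a,b),3))
for nm,st,ss,z in(("tin",(242,187),(422,278),50),):
    for n,s in(("top",st),("scene",ss)):
        m=(H[n][...,1]<80); _,_,c=comp(m,s); print(nm,n,c,ray(n,c,z))
E
```

```text
bit top 866 (222, 226, 35, 44)
bit scene 827 (401, 217, 31, 42)
bit [ 4.26430e+02  2.82263e+02 -4.37000e-01  1.48000e-01]
    top [ 4.25504e+02  2.82173e+02 -4.56000e-01  6.90000e-02]
    scene [ 4.28292e+02  2.82061e+02 -4.35000e-01  6.30000e-02]
case top 9323 (303, 129, 88, 107)
case scene 10670 (260, 224, 100, 113)
case [ 5.84062e+02  2.58000e+00 -2.60000e-02  1.17000e-01]
    top [ 5.83194e+02  2.53700e+00 -2.30000e-02  5.80000e-02]
    scene [ 5.85301e+02  5.76000e-01 -1.00000e-02  5.60000e-02]
div scene 3990 (129, 213, 83, 68)
div [ 4.30528e+02 -3.53657e+02 -1.49000e-01  2.40000e-02]
tin top [241.40414508 185.96373057] [582.71760881 270.40491923]
tin scene [422.23076923 277.16923077] [586.44736641 270.49140414]
```

```bash
cat > plan.py <<'E'
import sys,numpy as np
from rig import robot
# plan.py x y z yaw nrows : rows (tool axes, units) from the measured pose, yaw turned over the first rows
def rows(p,psi,tgt,yaw,n):
    p=np.array(p,float); d=(np.array(tgt)-p)/n; dy=(psi-yaw+np.pi/2)%np.pi-np.pi/2
    k=max(1,int(np.ceil(abs(dy)/.14)),min(n,10)); out=[]
    for i in range(n):
        c,s=np.cos(psi),np.sin(psi)
        r=dy/k if i<k else 0
        out.append([round(v,3)+0 for v in ((c*d[0]+s*d[1])/200,(s*d[0]-c*d[1])/200,-d[2]/200,0,0,r/np.pi)]); psi-=r
    return out
if __name__=="__main__":
    a=list(map(float,sys.argv[1:])); s=robot.observe()
    print(np.round(s["position"],1),np.round(s["orientation"],4))
    for r in rows(s["position"],s["orientation"][2],a[:3],a[3],int(a[4])): print([float(v) for v in r])
E
python3 plan.py 426.5 282 150 -0.437 20
```

```text
[ 259.2 -568.3  213.4] [-3.1405e+00 -1.0000e-04  4.2780e-01]
[0.126, -0.176, 0.016, 0.0, 0.0, 0.028]
[0.111, -0.186, 0.016, 0.0, 0.0, 0.028]
[0.094, -0.195, 0.016, 0.0, 0.0, 0.028]
[0.077, -0.203, 0.016, 0.0, 0.0, 0.028]
[0.059, -0.208, 0.016, 0.0, 0.0, 0.028]
[0.041, -0.213, 0.016, 0.0, 0.0, 0.028]
[0.022, -0.216, 0.016, 0.0, 0.0, 0.028]
[0.004, -0.217, 0.016, 0.0, 0.0, 0.028]
[-0.015, -0.216, 0.016, 0.0, 0.0, 0.028]
[-0.034, -0.214, 0.016, 0.0, 0.0, 0.028]
[-0.052, -0.21, 0.016, 0.0, 0.0, 0.0]
[-0.052, -0.21, 0.016, 0.0, 0.0, 0.0]
[-0.052, -0.21, 0.016, 0.0, 0.0, 0.0]
[-0.052, -0.21, 0.016, 0.0, 0.0, 0.0]
[-0.052, -0.21, 0.016, 0.0, 0.0, 0.0]
[-0.052, -0.21, 0.016, 0.0, 0.0, 0.0]
[-0.052, -0.21, 0.016, 0.0, 0.0, 0.0]
[-0.052, -0.21, 0.016, 0.0, 0.0, 0.0]
[-0.052, -0.21, 0.016, 0.0, 0.0, 0.0]
[-0.052, -0.21, 0.016, 0.0, 0.0, 0.0]
```

Call:
drive_tool:
  plan:
    - [0.126, -0.176, 0.016, 0, 0, 0.0275]
    - [0.111, -0.186, 0.016, 0, 0, 0.0275]
    - [0.094, -0.195, 0.016, 0, 0, 0.0275]
    - [0.077, -0.203, 0.016, 0, 0, 0.0275]
    - [0.059, -0.208, 0.016, 0, 0, 0.0275]
    - [0.041, -0.213, 0.016, 0, 0, 0.0275]
    - [0.022, -0.216, 0.016, 0, 0, 0.0275]
    - [0.004, -0.217, 0.016, 0, 0, 0.0275]
    - [-0.015, -0.216, 0.016, 0, 0, 0.0275]
    - [-0.034, -0.214, 0.016, 0, 0, 0.0275]
  fingers: 91
  force: 30

```text
time: 1.1
position: [342.7, -141.8, 181.8]
orientation: [-3.142, -0.0, -0.44]
wrist_force: [0.2, 0.1, 1.0]
width: 0.997
```

Call:
drive_tool:
  plan:
    - [-0.052, -0.21, 0.016, 0, 0, 0]
    - [-0.052, -0.21, 0.016, 0, 0, 0]
    - [-0.052, -0.21, 0.016, 0, 0, 0]
    - [-0.052, -0.21, 0.016, 0, 0, 0]
    - [-0.052, -0.21, 0.016, 0, 0, 0]
    - [-0.052, -0.21, 0.016, 0, 0, 0]
    - [-0.052, -0.21, 0.016, 0, 0, 0]
    - [-0.052, -0.21, 0.016, 0, 0, 0]
    - [-0.052, -0.21, 0.016, 0, 0, 0]
    - [-0.052, -0.21, 0.016, 0, 0, 0]

```text
time: 2.1
position: [425.8, 283.1, 149.6]
orientation: [3.141, 0.0, -0.436]
wrist_force: [0.5, -1.3, 0.4]
width: 0.998
```

```bash
python3 plan.py 426.5 282 80 -0.437 10 | head -2
python3 - <<'E'
from h import *
I=robot.camera("top")[:,:,::-1]
cv2.imwrite("pics/top1.png",I);S=robot.camera("scene")[:,:,::-1];cv2.imwrite("pics/scene1.png",S)
H=cv2.cvtColor(I,cv2.COLOR_BGR2HSV).astype(int)
c,h,_=comp((H[...,1]<60)&(H[...,2]>95),(480,240)); o=np.zeros(c.shape,np.uint8); cv2.fillConvexPoly(o,h,1)
H2=cv2.cvtColor(S,cv2.COLOR_BGR2HSV).astype(int)
c2,h2,_=comp((H2[...,1]<60)&(H2[...,2]>95),(171,246)); o2=np.zeros(c2.shape,np.uint8); cv2.fillConvexPoly(o2,h2,1)
for k,m in(("t",{"top":o>0}),("s",{"scene":o2>0}),("b",{"top":o>0,"scene":o2>0})): print(k,np.round(fit(m,(430,-353,-.149),216,156,0,4),3))
a=cv2.resize(S[170:300,350:510],None,fx=5,fy=5)[:600]
cv2.imwrite("pics/c1.png",a)
E
```

```text
[425.8 283.1 149.6] [ 3.1412e+00  2.0000e-04 -4.3580e-01]
[0.001, 0.0, 0.035, 0.0, 0.0, 0.0]
t [ 4.25792e+02 -3.51750e+02 -1.57000e-01  3.70000e-02]
s [ 4.30604e+02 -3.53314e+02 -1.58000e-01  2.30000e-02]
b [ 4.28395e+02 -3.52852e+02 -1.50000e-01  7.90000e-02]
```

View pics/c1.png

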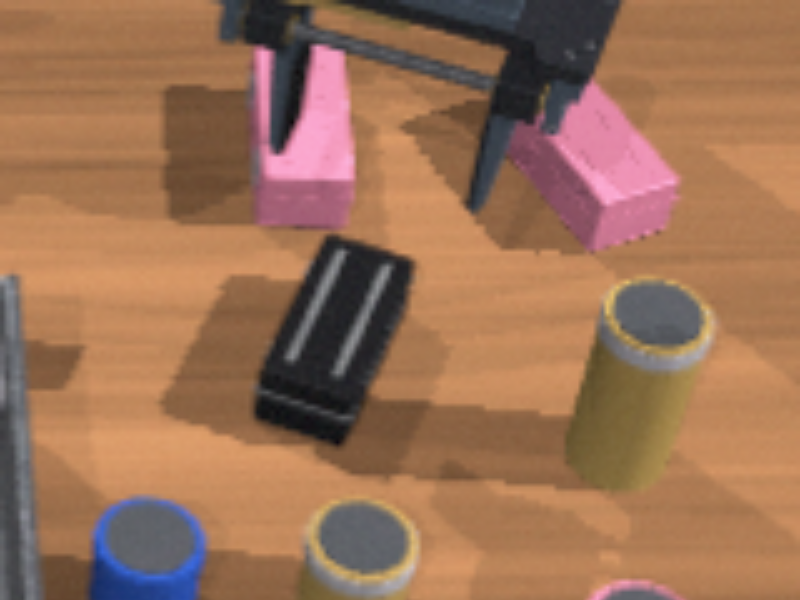

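Call:
drive_tool:
  plan:
    - [0.005, 0.003, 0.09, 0, 0, 0]
    - [0, 0, 0.1, 0, 0, 0]
    - [0, 0, 0.1, 0, 0, 0]
    - [0, 0, 0.1, 0, 0, 0]
    - [0, 0, 0.1, 0, 0, 0]
    - [0, 0, 0.08, 0, 0, 0]
    - [0, 0, 0.06, 0, 0, 0]
    - [0, 0, 0.04, 0, 0, 0]
    - [0, 0, 0, 0, 0, 0]
    - [0, 0, 0, 0, 0, 0]

```text
time: 3.2
position: [426.9, 280.3, 16.3]
orientation: [-3.141, -0.0, -0.436]
wrist_force: [-0.3, 0.2, -0.2]
width: 1.0
```

Call:
drive_tool:
  plan:
    - [0, 0, 0, 0, 0, 0]
    - [0, 0, 0, 0, 0, 0]
    - [0, 0, 0, 0, 0, 0]
    - [0, 0, 0, 0, 0, 0]
    - [0, 0, 0, 0, 0, 0]
    - [0, 0, 0, 0, 0, 0]
    - [0, 0, 0, 0, 0, 0]
    - [0, 0, 0, 0, 0, 0]
    - [0, 0, 0, 0, 0, 0]
    - [0, 0, 0, 0, 0, 0]
  fingers: 30
  force: 30

```text
time: 4.2
position: [426.9, 280.4, 16.0]
orientation: [-3.141, -0.0, -0.436]
wrist_force: [0.5, 2.2, 4.2]
width: 0.545
```

Call:
drive_tool:
  plan:
    - [0, 0, -0.02, 0, 0, 0]
    - [0, 0, -0.05, 0, 0, 0]
    - [0, 0, -0.09, 0, 0, 0]
    - [0, 0, -0.11, 0, 0, 0]
    - [0, 0, -0.12, 0, 0, 0]
    - [0, 0, -0.12, 0, 0, 0]
    - [0, 0, -0.11, 0, 0, 0]
    - [0, 0, -0.08, 0, 0, 0]
    - [0, 0, -0.05, 0, 0, 0]
    - [0, 0, 0, 0, 0, 0]

```text
time: 5.2
position: [427.0, 280.4, 167.2]
orientation: [-3.14, -0.001, -0.436]
wrist_force: [-0.2, 0.1, -3.3]
width: 0.546
```

```bash
python3 plan.py 584.5 2 160 -0.018 10
```

```text
[427.  280.4 167.2] [-3.1401e+00 -1.2000e-03 -4.3620e-01]
[0.13, 0.093, 0.004, 0.0, 0.0, -0.013]
[0.126, 0.098, 0.004, 0.0, 0.0, -0.013]
[0.122, 0.103, 0.004, 0.0, 0.0, -0.013]
[0.118, 0.108, 0.004, 0.0, 0.0, -0.013]
[0.113, 0.113, 0.004, 0.0, 0.0, -0.013]
[0.108, 0.118, 0.004, 0.0, 0.0, -0.013]
[0.103, 0.122, 0.004, 0.0, 0.0, -0.013]
[0.098, 0.127, 0.004, 0.0, 0.0, -0.013]
[0.092, 0.13, 0.004, 0.0, 0.0, -0.013]
[0.087, 0.134, 0.004, 0.0, 0.0, -0.013]
```

Call:
drive_tool:
  plan:
    - [0.13, 0.093, 0.004, 0, 0, -0.0135]
    - [0.126, 0.098, 0.004, 0, 0, -0.0135]
    - [0.122, 0.103, 0.004, 0, 0, -0.013]
    - [0.118, 0.108, 0.004, 0, 0, -0.0135]
    - [0.113, 0.113, 0.004, 0, 0, -0.013]
    - [0.108, 0.118, 0.004, 0, 0, -0.0135]
    - [0.103, 0.122, 0.004, 0, 0, -0.013]
    - [0.098, 0.127, 0.004, 0, 0, -0.0135]
    - [0.092, 0.13, 0.004, 0, 0, -0.013]
    - [0.087, 0.134, 0.004, 0, 0, -0.0135]

```text
time: 6.2
position: [584.1, 1.0, 156.7]
orientation: [-3.141, 0.002, -0.017]
wrist_force: [0.8, 0.8, -3.8]
width: 0.546
```

```bash
python3 plan.py 584.5 2 160 -0.018 10|head -2
python3 - <<'E'
from h import *
# overlay of case models on the first top picture, to judge the case pose
I=cv2.imread("pics/top0.png");S=cv2.imread("pics/scene0.png")
def draw(n,im,u,v,w,h,k,p):
    c=cv2.resize(im[v:v+h,u:u+w],None,fx=k,fy=k,interpolation=cv2.INTER_CUBIC)
    for L,W,z in((258,208,100),(250,200,100),(166,200,60),(166,200,4)):
        b=np.array(box(*p,L,W,z,z))[[0,2,6,4]]
        q=((proj(n,b)-[u-.5,v-.5])*k).astype(np.int32); cv2.polylines(c,[q],True,(0,255,0) if z>60 else (0,0,255),1)
    return c
p=(584.3,1.8,-.018)
m=np.hstack([draw("top",I,297,122,100,120,4,p),draw("scene",S,260,222,100,120,4,p)])
cv2.imwrite("pics/ov.png",m)
E
```

```text
[584.1   1.  156.7] [-3.1414e+00  2.0000e-03 -1.6800e-02]
[0.0, 0.0, -0.002, 0.0, 0.0, 0.0]
```

View pics/ov.png

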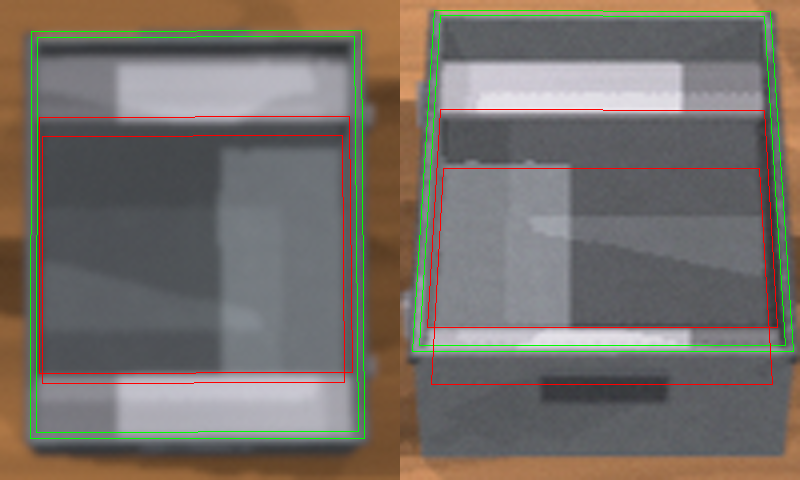

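Call:
drive_tool:
  plan:
    - [0, -0.005, 0.04, 0, 0, 0]
    - [0, 0, 0.08, 0, 0, 0]
    - [0, 0, 0.1, 0, 0, 0]
    - [0, 0, 0.1, 0, 0, 0]
    - [0, 0, 0.1, 0, 0, 0]
    - [0, 0, 0.1, 0, 0, 0]
    - [0, 0, 0.08, 0, 0, 0]
    - [0, 0, 0.05, 0, 0, 0]
    - [0, 0, 0.02, 0, 0, 0]
    - [0, 0, 0.005, 0, 0, 0]

```text
time: 7.2
position: [584.0, 3.4, 22.5]
orientation: [-3.142, 0.001, -0.018]
wrist_force: [-0.2, -0.2, -2.8]
width: 0.55
```

Call:
drive_tool:
  plan:
    - [0, 0, 0.004, 0, 0, 0]
    - [0, 0, 0.003, 0, 0, 0]
    - [0, 0, 0.003, 0, 0, 0]
    - [0, 0, 0.002, 0, 0, 0]
    - [0, 0, 0, 0, 0, 0]
    - [0, 0, 0, 0, 0, 0]
    - [0, 0, 0, 0, 0, 0]
    - [0, 0, 0, 0, 0, 0]
    - [0, 0, 0, 0, 0, 0]
    - [0, 0, 0, 0, 0, 0]

```text
time: 8.2
position: [584.3, 3.3, 20.5]
orientation: [-3.142, 0.0, -0.018]
wrist_force: [-0.1, -0.0, -3.9]
width: 0.544
```

Call:
drive_tool:
  plan:
    - [0, 0, 0, 0, 0, 0]
    - [0, 0, 0, 0, 0, 0]
    - [0, 0, 0, 0, 0, 0]
    - [0, 0, 0, 0, 0, 0]
    - [0, 0, 0, 0, 0, 0]
    - [0, 0, 0, 0, 0, 0]
    - [0, 0, 0, 0, 0, 0]
    - [0, 0, 0, 0, 0, 0]
    - [0, 0, 0, 0, 0, 0]
    - [0, 0, 0, 0, 0, 0]
  fingers: 80

```text
time: 9.2
position: [584.3, 3.2, 20.5]
orientation: [-3.142, 0.0, -0.018]
wrist_force: [0.4, -0.4, 0.2]
width: 0.873
```

Call:
drive_tool:
  plan:
    - [0, 0, -0.02, 0, 0, 0]
    - [0, 0, -0.05, 0, 0, 0]
    - [0, 0, -0.1, 0, 0, 0]
    - [0, 0, -0.12, 0, 0, 0]
    - [0, 0, -0.12, 0, 0, 0]
    - [0, 0, -0.12, 0, 0, 0]
    - [0, 0, -0.12, 0, 0, 0]
    - [0, 0, -0.1, 0, 0, 0]
    - [0, 0, -0.05, 0, 0, 0]
    - [0, 0, 0, 0, 0, 0]

```text
time: 10.2
position: [585.0, 3.2, 182.1]
orientation: [3.141, -0.003, -0.018]
wrist_force: [-0.1, 0.4, -0.3]
width: 0.878
```

```bash
python3 plan.py 430 -353 150 -0.152 10
```

```text
[585.    3.2 182.1] [ 3.1414e+00 -2.7000e-03 -1.8300e-02]
[-0.074, 0.179, 0.016, 0.0, 0.0, 0.004]
[-0.072, 0.18, 0.016, 0.0, 0.0, 0.004]
[-0.069, 0.181, 0.016, 0.0, 0.0, 0.004]
[-0.067, 0.182, 0.016, 0.0, 0.0, 0.004]
[-0.065, 0.183, 0.016, 0.0, 0.0, 0.004]
[-0.062, 0.184, 0.016, 0.0, 0.0, 0.004]
[-0.06, 0.185, 0.016, 0.0, 0.0, 0.004]
[-0.057, 0.186, 0.016, 0.0, 0.0, 0.004]
[-0.055, 0.186, 0.016, 0.0, 0.0, 0.004]
[-0.052, 0.187, 0.016, 0.0, 0.0, 0.004]
```

Call:
drive_tool:
  plan:
    - [-0.074, 0.179, 0.016, 0, 0, 0.004]
    - [-0.072, 0.18, 0.016, 0, 0, 0.0045]
    - [-0.069, 0.181, 0.016, 0, 0, 0.004]
    - [-0.067, 0.182, 0.016, 0, 0, 0.0045]
    - [-0.065, 0.183, 0.016, 0, 0, 0.004]
    - [-0.062, 0.184, 0.016, 0, 0, 0.0045]
    - [-0.06, 0.185, 0.016, 0, 0, 0.004]
    - [-0.057, 0.186, 0.016, 0, 0, 0.0045]
    - [-0.055, 0.186, 0.016, 0, 0, 0.004]
    - [-0.052, 0.187, 0.016, 0, 0, 0.0045]

```text
time: 11.2
position: [428.1, -353.6, 147.4]
orientation: [-3.141, 0.001, -0.152]
wrist_force: [0.9, -1.4, 0.1]
width: 0.874
```

```bash
python3 plan.py 430 -353 100 -0.152 10|head -2
python3 - <<'E'
from h import *
T=robot.camera("top")[:,:,::-1];S=robot.camera("scene")[:,:,::-1]
cv2.imwrite("pics/top2.png",T);cv2.imwrite("pics/scene2.png",S)
f=lambda i,u,v,w,h:cv2.resize(i[v:v+h,u:u+w],None,fx=4,fy=4,interpolation=cv2.INTER_CUBIC)
m=np.zeros((600,800,3),np.uint8); m[:480,:400]=f(T,297,122,100,120); m[:,400:]=f(S,120,150,100,150)
cv2.imwrite("pics/m2.png",m)
E
```

```text
[ 428.1 -353.6  147.4] [-3.1406e+00  1.3000e-03 -1.5250e-01]
[0.001, 0.0, 0.024, 0.0, 0.0, 0.0]
```

View pics/m2.png

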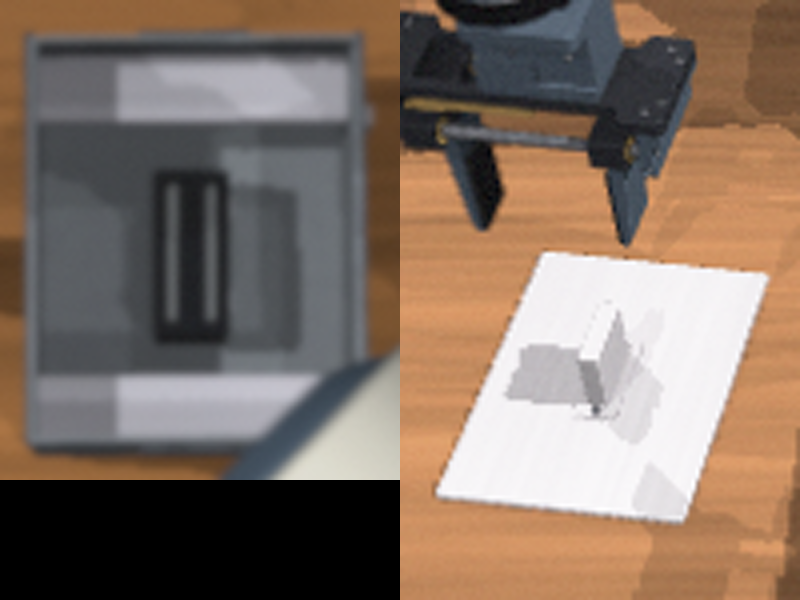

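Call:
drive_tool:
  plan:
    - [0.009, -0.004, 0.05, 0, 0, 0]
    - [0, 0, 0.08, 0, 0, 0]
    - [0, 0, 0.1, 0, 0, 0]
    - [0, 0, 0.1, 0, 0, 0]
    - [0, 0, 0.1, 0, 0, 0]
    - [0, 0, 0.1, 0, 0, 0]
    - [0, 0, 0.08, 0, 0, 0]
    - [0, 0, 0.05, 0, 0, 0]
    - [0, 0, 0.02, 0, 0, 0]
    - [0, 0, 0, 0, 0, 0]

```text
time: 12.3
position: [431.4, -351.4, 12.1]
orientation: [-3.141, 0.001, -0.151]
wrist_force: [0.0, 0.2, 0.9]
width: 0.873
```

Call:
drive_tool:
  plan:
    - [0, 0, 0, 0, 0, 0]
    - [0, 0, 0, 0, 0, 0]
    - [0, 0, 0, 0, 0, 0]
    - [0, 0, 0, 0, 0, 0]
    - [0, 0, 0, 0, 0, 0]
    - [0, 0, 0, 0, 0, 0]
    - [0, 0, 0, 0, 0, 0]
    - [0, 0, 0, 0, 0, 0]
    - [0, 0, 0, 0, 0, 0]
    - [0, 0, 0, 0, 0, 0]
  fingers: 0
  force: 45

```text
time: 13.3
position: [431.3, -352.2, 12.5]
orientation: [3.141, -0.0, -0.152]
wrist_force: [-1.6, -1.0, -0.6]
width: 0.157
```

Call:
drive_tool:
  plan:
    - [0, 0, -0.02, 0, 0, 0]
    - [0, 0, -0.05, 0, 0, 0]
    - [0, 0, -0.09, 0, 0, 0]
    - [0, 0, -0.11, 0, 0, 0]
    - [0, 0, -0.12, 0, 0, 0]
    - [0, 0, -0.12, 0, 0, 0]
    - [0, 0, -0.11, 0, 0, 0]
    - [0, 0, -0.08, 0, 0, 0]
    - [0, 0, -0.05, 0, 0, 0]
    - [0, 0, 0, 0, 0, 0]

```text
time: 14.3
position: [431.7, -352.5, 163.9]
orientation: [3.14, -0.002, -0.152]
wrist_force: [0.4, 0.2, -5.3]
width: 0.151
```

```bash
python3 plan.py 584.5 2.5 160 -0.017 20
```

```text
[ 431.7 -352.5  163.9] [ 3.1403e+00 -1.8000e-03 -1.5180e-01]
[0.024, -0.093, 0.001, 0.0, 0.0, -0.004]
[0.026, -0.093, 0.001, 0.0, 0.0, -0.004]
[0.027, -0.093, 0.001, 0.0, 0.0, -0.004]
[0.028, -0.092, 0.001, 0.0, 0.0, -0.004]
[0.029, -0.092, 0.001, 0.0, 0.0, -0.004]
[0.031, -0.092, 0.001, 0.0, 0.0, -0.004]
[0.032, -0.091, 0.001, 0.0, 0.0, -0.004]
[0.033, -0.091, 0.001, 0.0, 0.0, -0.004]
[0.034, -0.09, 0.001, 0.0, 0.0, -0.004]
[0.035, -0.09, 0.001, 0.0, 0.0, -0.004]
[0.037, -0.089, 0.001, 0.0, 0.0, 0.0]
[0.037, -0.089, 0.001, 0.0, 0.0, 0.0]
[0.037, -0.089, 0.001, 0.0, 0.0, 0.0]
[0.037, -0.089, 0.001, 0.0, 0.0, 0.0]
[0.037, -0.089, 0.001, 0.0, 0.0, 0.0]
[0.037, -0.089, 0.001, 0.0, 0.0, 0.0]
[0.037, -0.089, 0.001, 0.0, 0.0, 0.0]
[0.037, -0.089, 0.001, 0.0, 0.0, 0.0]
[0.037, -0.089, 0.001, 0.0, 0.0, 0.0]
[0.037, -0.089, 0.001, 0.0, 0.0, 0.0]
```

Call:
drive_tool:
  plan:
    - [0.024, -0.093, 0.001, 0, 0, -0.004]
    - [0.026, -0.093, 0.001, 0, 0, -0.0045]
    - [0.027, -0.093, 0.001, 0, 0, -0.004]
    - [0.028, -0.092, 0.001, 0, 0, -0.0045]
    - [0.029, -0.092, 0.001, 0, 0, -0.004]
    - [0.031, -0.092, 0.001, 0, 0, -0.0045]
    - [0.032, -0.091, 0.001, 0, 0, -0.004]
    - [0.033, -0.091, 0.001, 0, 0, -0.0045]
    - [0.034, -0.09, 0.001, 0, 0, -0.0045]
    - [0.035, -0.09, 0.001, 0, 0, -0.0045]

```text
time: 15.3
position: [507.4, -173.8, 159.6]
orientation: [-3.141, 0.002, -0.016]
wrist_force: [0.7, 0.4, -4.1]
width: 0.15
```

Call:
drive_tool:
  plan:
    - [0.037, -0.09, 0.001, 0, 0, 0]
    - [0.037, -0.09, 0.001, 0, 0, 0]
    - [0.037, -0.09, 0.001, 0, 0, 0]
    - [0.037, -0.09, 0.001, 0, 0, 0]
    - [0.037, -0.09, 0.001, 0, 0, 0]
    - [0.037, -0.09, 0.001, 0, 0, 0]
    - [0.037, -0.09, 0.001, 0, 0, 0]
    - [0.037, -0.09, 0.001, 0, 0, 0]
    - [0.037, -0.085, 0.001, 0, 0, 0]
    - [0.035, -0.08, 0.001, 0, 0, 0]

```text
time: 16.3
position: [584.1, 1.8, 157.6]
orientation: [-3.141, 0.002, -0.017]
wrist_force: [-0.4, 0.6, -4.1]
width: 0.152
```

```bash
python3 plan.py 584.5 2.5 110 -0.017 10|head -2
python3 - <<'E'
from h import *
T=robot.camera("top")[:,:,::-1];S=robot.camera("scene")[:,:,::-1]
cv2.imwrite("pics/top3.png",T);cv2.imwrite("pics/scene3.png",S)
f=lambda i,u,v,w,h:cv2.resize(i[v:v+h,u:u+w],None,fx=3,fy=3,interpolation=cv2.INTER_CUBIC)
m=np.hstack([f(T,282,95,133,200),f(S,245,150,133,200)])
cv2.imwrite("pics/m3.png",m)
E
```

```text
[584.1   1.8 157.6] [-3.1414e+00  1.6000e-03 -1.6600e-02]
[0.0, 0.0, 0.024, 0.0, 0.0, 0.0]
```

View pics/m3.png

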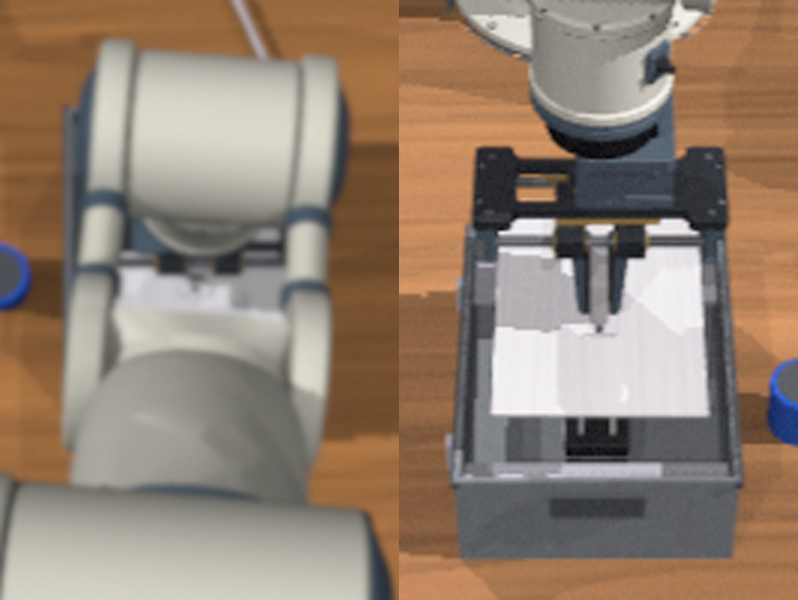

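Call:
drive_tool:
  plan:
    - [0, 0, 0.03, 0, 0, 0]
    - [0, 0, 0.05, 0, 0, 0]
    - [0, 0, 0.06, 0, 0, 0]
    - [0, 0, 0.06, 0, 0, 0]
    - [0, 0, 0.06, 0, 0, 0]
    - [0, 0, 0.06, 0, 0, 0]
    - [0, 0, 0.05, 0, 0, 0]
    - [0, 0, 0.03, 0, 0, 0]
    - [0, 0, 0.01, 0, 0, 0]
    - [0, 0, 0.005, 0, 0, 0]

```text
time: 17.4
position: [584.4, 0.9, 75.5]
orientation: [3.142, -0.0, -0.017]
wrist_force: [-0.5, 0.3, -4.9]
width: 0.15
```

Call:
drive_tool:
  plan:
    - [0, -0.004, 0.003, 0, 0, 0]
    - [0, -0.004, 0.003, 0, 0, 0]
    - [0, 0, 0.003, 0, 0, 0]
    - [0, 0, 0.002, 0, 0, 0]
    - [0, 0, 0.002, 0, 0, 0]
    - [0, 0, 0.001, 0, 0, 0]
    - [0, 0, 0, 0, 0, 0]
    - [0, 0, 0, 0, 0, 0]
    - [0, 0, 0, 0, 0, 0]
    - [0, 0, 0, 0, 0, 0]

```text
time: 18.4
position: [584.3, 2.5, 72.7]
orientation: [-3.142, -0.0, -0.017]
wrist_force: [0.5, 0.5, -4.4]
width: 0.154
```

Call:
drive_tool:
  plan:
    - [0, 0, 0.002, 0, 0, 0]
    - [0, 0, 0.002, 0, 0, 0]
    - [0, 0, 0.001, 0, 0, 0]
    - [0, 0, 0, 0, 0, 0]
    - [0, 0, 0, 0, 0, 0]
    - [0, 0, 0, 0, 0, 0]
    - [0, 0, 0, 0, 0, 0]
    - [0, 0, 0, 0, 0, 0]
    - [0, 0, 0, 0, 0, 0]
    - [0, 0, 0, 0, 0, 0]

```text
time: 19.4
position: [584.4, 2.5, 72.5]
orientation: [3.142, -0.001, -0.017]
wrist_force: [-4.3, 0.5, 11.8]
width: 0.148
```

Call:
drive_tool:
  plan:
    - [0, 0, 0, 0, 0, 0]
    - [0, 0, 0, 0, 0, 0]
    - [0, 0, 0, 0, 0, 0]
    - [0, 0, 0, 0, 0, 0]
    - [0, 0, 0, 0, 0, 0]
    - [0, 0, 0, 0, 0, 0]
    - [0, 0, 0, 0, 0, 0]
    - [0, 0, 0, 0, 0, 0]
    - [0, 0, 0, 0, 0, 0]
    - [0, 0, 0, 0, 0, 0]
  fingers: 72

```text
time: 20.4
position: [584.4, 2.5, 71.7]
orientation: [-3.142, -0.0, -0.017]
wrist_force: [-0.6, 0.6, -0.3]
width: 0.791
```

Call:
drive_tool:
  plan:
    - [0, 0, -0.02, 0, 0, 0]
    - [0, 0, -0.05, 0, 0, 0]
    - [0, 0, -0.09, 0, 0, 0]
    - [0, 0, -0.1, 0, 0, 0]
    - [0, 0, -0.1, 0, 0, 0]
    - [0, 0, -0.08, 0, 0, 0]
    - [0, 0, -0.04, 0, 0, 0]
    - [0, 0, 0, 0, 0, 0]
    - [0, 0, 0, 0, 0, 0]
    - [0, 0, 0, 0, 0, 0]

```text
time: 21.4
position: [583.9, 2.5, 166.9]
orientation: [-3.142, 0.001, -0.017]
wrist_force: [1.0, 0.8, 0.4]
width: 0.79
```

```bash
python3 plan.py 584.5 270.5 155 -0.017 10
```

```text
[583.9   2.5 166.9] [-3.1415e+00  1.4000e-03 -1.6700e-02]
[-0.002, -0.134, 0.006, 0.0, 0.0, 0.0]
[-0.002, -0.134, 0.006, 0.0, 0.0, 0.0]
[-0.002, -0.134, 0.006, 0.0, 0.0, 0.0]
[-0.002, -0.134, 0.006, 0.0, 0.0, 0.0]
[-0.002, -0.134, 0.006, 0.0, 0.0, 0.0]
[-0.002, -0.134, 0.006, 0.0, 0.0, 0.0]
[-0.002, -0.134, 0.006, 0.0, 0.0, 0.0]
[-0.002, -0.134, 0.006, 0.0, 0.0, 0.0]
[-0.002, -0.134, 0.006, 0.0, 0.0, 0.0]
[-0.002, -0.134, 0.006, 0.0, 0.0, 0.0]
```

Call:
drive_tool:
  plan:
    - [0, -0.134, 0.006, 0, 0, 0]
    - [0, -0.134, 0.006, 0, 0, 0]
    - [0, -0.134, 0.006, 0, 0, 0]
    - [0, -0.134, 0.006, 0, 0, 0]
    - [0, -0.134, 0.006, 0, 0, 0]
    - [0, -0.134, 0.006, 0, 0, 0]
    - [0, -0.134, 0.006, 0, 0, 0]
    - [-0.005, -0.134, 0.006, 0, 0, 0]
    - [-0.005, -0.134, 0.006, 0, 0, 0]
    - [-0.005, -0.134, 0.006, 0, 0, 0]

```text
time: 22.4
position: [585.3, 271.5, 154.7]
orientation: [3.141, 0.001, -0.017]
wrist_force: [0.1, -0.7, 0.4]
width: 0.793
```

```bash
python3 plan.py 584.5 270.5 12 -0.017 10|head -2
python3 - <<'E'
from h import *
T=robot.camera("top")[:,:,::-1];S=robot.camera("scene")[:,:,::-1]
cv2.imwrite("pics/top4.png",T);cv2.imwrite("pics/scene4.png",S)
H={"top":cv2.cvtColor(T,cv2.COLOR_BGR2HSV).astype(int),"scene":cv2.cvtColor(S,cv2.COLOR_BGR2HSV).astype(int)}
print("blue",ray("top",(281,187),50))
_,_,c=comp(H["scene"][...,1]<80,(422,277)); print("tin scene",c,ray("scene",c,50))
f=lambda i,u,v,w,h:cv2.resize(i[v:v+h,u:u+w],None,fx=4,fy=4,interpolation=cv2.INTER_CUBIC)
m=np.hstack([f(T,300,115,90,130),f(S,260,200,110,130)])
cv2.imwrite("pics/m4.png",m)
E
```

```text
[585.3 271.5 154.7] [ 3.1411e+00  1.3000e-03 -1.6800e-02]
[0.0, 0.0, 0.071, 0.0, 0.0, 0.0]
blue [577.93003154 167.9269433 ]
tin scene [422.22959184 277.13265306] [586.33518267 270.5049772 ]
```

View pics/m4.png

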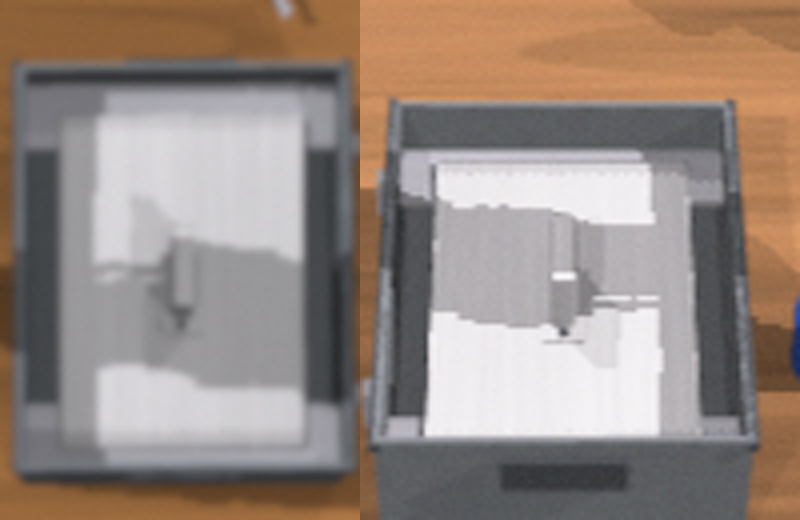

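Call:
drive_tool:
  plan:
    - [0, 0.004, 0.05, 0, 0, 0]
    - [0, 0, 0.08, 0, 0, 0]
    - [0, 0, 0.1, 0, 0, 0]
    - [0, 0, 0.11, 0, 0, 0]
    - [0, 0, 0.11, 0, 0, 0]
    - [0, 0, 0.11, 0, 0, 0]
    - [0, 0, 0.08, 0, 0, 0]
    - [0, 0, 0.05, 0, 0, 0]
    - [0, 0, 0.02, 0, 0, 0]
    - [0, 0, 0, 0, 0, 0]

```text
time: 23.5
position: [585.7, 269.2, 13.3]
orientation: [3.141, 0.001, -0.017]
wrist_force: [0.2, -0.0, 1.4]
width: 0.793
```

Call:
drive_tool:
  plan:
    - [0, 0, 0, 0, 0, 0]
    - [0, 0, 0, 0, 0, 0]
    - [0, 0, 0, 0, 0, 0]
    - [0, 0, 0, 0, 0, 0]
    - [0, 0, 0, 0, 0, 0]
    - [0, 0, 0, 0, 0, 0]
    - [0, 0, 0, 0, 0, 0]
    - [0, 0, 0, 0, 0, 0]
    - [0, 0, 0, 0, 0, 0]
    - [0, 0, 0, 0, 0, 0]
  fingers: 30
  force: 30

```text
time: 24.5
position: [586.2, 269.8, 14.4]
orientation: [-3.141, -0.001, -0.017]
wrist_force: [-0.8, 0.6, 6.7]
width: 0.564
```

Call:
drive_tool:
  plan:
    - [0, 0, -0.02, 0, 0, 0]
    - [0, 0, -0.05, 0, 0, 0]
    - [0, 0, -0.1, 0, 0, 0]
    - [0, 0, -0.12, 0, 0, 0]
    - [0, 0, -0.12, 0, 0, 0]
    - [0, 0, -0.12, 0, 0, 0]
    - [0, 0, -0.11, 0, 0, 0]
    - [0, 0, -0.08, 0, 0, 0]
    - [0, 0, -0.05, 0, 0, 0]
    - [0, 0, 0, 0, 0, 0]

```text
time: 25.5
position: [586.4, 269.9, 169.3]
orientation: [-3.141, -0.002, -0.017]
wrist_force: [0.1, -0.6, -2.4]
width: 0.571
```

```bash
python3 plan.py 521 3.6 165 -0.017 10|head -2
```

```text
[586.4 269.9 169.3] [-3.1408e+00 -2.2000e-03 -1.6700e-02]
[-0.03, 0.134, 0.002, 0.0, 0.0, 0.0]
```

Call:
drive_tool:
  plan:
    - [-0.03, 0.134, 0.002, 0, 0, 0]
    - [-0.03, 0.134, 0.002, 0, 0, 0]
    - [-0.03, 0.134, 0.002, 0, 0, 0]
    - [-0.03, 0.134, 0.002, 0, 0, 0]
    - [-0.03, 0.134, 0.002, 0, 0, 0]
    - [-0.03, 0.134, 0.002, 0, 0, 0]
    - [-0.03, 0.134, 0.002, 0, 0, 0]
    - [-0.03, 0.134, 0.002, 0, 0, 0]
    - [-0.03, 0.134, 0.002, 0, 0, 0]
    - [-0.03, 0.126, 0.002, 0, 0, 0]

```text
time: 26.5
position: [520.5, 3.3, 162.9]
orientation: [-3.142, 0.001, -0.017]
wrist_force: [-0.3, -0.1, -1.5]
width: 0.563
```

```bash
python3 plan.py 521 3.6 85 -0.017 10|head -2
python3 - <<'E'
from h import *
S=robot.camera("scene")[:,:,::-1]
cv2.imwrite("pics/scene5.png",S)
cv2.imwrite("pics/m5.png",cv2.resize(S[150:330,240:380],None,fx=3,fy=3,interpolation=cv2.INTER_CUBIC))
E
```

```text
[520.5   3.3 162.9] [-3.1415e+00  1.4000e-03 -1.6800e-02]
[0.0, 0.0, 0.039, 0.0, 0.0, 0.0]
```

View pics/m5.png

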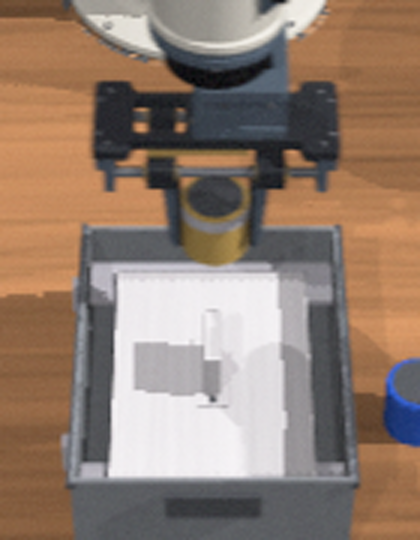

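Call:
drive_tool:
  plan:
    - [0, 0, 0.03, 0, 0, 0]
    - [0, 0, 0.05, 0, 0, 0]
    - [0, 0, 0.06, 0, 0, 0]
    - [0, 0, 0.06, 0, 0, 0]
    - [0, 0, 0.06, 0, 0, 0]
    - [0, 0, 0.06, 0, 0, 0]
    - [0, 0, 0.05, 0, 0, 0]
    - [0, 0, 0.03, 0, 0, 0]
    - [0, 0, 0.005, 0, 0, 0]
    - [0, 0, 0.002, 0, 0, 0]

```text
time: 27.55
position: [521.5, 4.3, 82.4]
orientation: [-3.142, -0.0, -0.017]
wrist_force: [-0.2, -0.4, -1.4]
width: 0.566
```

Call:
drive_tool:
  plan:
    - [0, 0, 0.002, 0, 0, 0]
    - [0, 0, 0.002, 0, 0, 0]
    - [0, 0, 0.002, 0, 0, 0]
    - [0, 0, 0, 0, 0, 0]
    - [0, 0, 0, 0, 0, 0]
    - [0, 0, 0, 0, 0, 0]
    - [0, 0, 0, 0, 0, 0]
    - [0, 0, 0, 0, 0, 0]
    - [0, 0, 0, 0, 0, 0]
    - [0, 0, 0, 0, 0, 0]

```text
time: 28.55
position: [521.4, 4.3, 81.1]
orientation: [-3.142, -0.0, -0.017]
wrist_force: [1.3, 0.1, -2.2]
width: 0.564
```

Call:
drive_tool:
  plan:
    - [0, 0, 0.003, 0, 0, 0]
    - [0, 0, 0.003, 0, 0, 0]
    - [0, 0, 0.003, 0, 0, 0]
    - [0, 0, 0, 0, 0, 0]
    - [0, 0, 0, 0, 0, 0]
    - [0, 0, 0, 0, 0, 0]
    - [0, 0, 0, 0, 0, 0]
    - [0, 0, 0, 0, 0, 0]
    - [0, 0, 0, 0, 0, 0]
    - [0, 0, 0, 0, 0, 0]

```text
time: 29.55
position: [521.4, 4.4, 79.3]
orientation: [-3.142, 0.0, -0.017]
wrist_force: [0.4, 0.3, -3.0]
width: 0.567
```

Call:
drive_tool:
  plan:
    - [0, 0, 0.002, 0, 0, 0]
    - [0, 0, 0.002, 0, 0, 0]
    - [0, 0, 0, 0, 0, 0]
    - [0, 0, 0, 0, 0, 0]
    - [0, 0, 0, 0, 0, 0]
    - [0, 0, 0, 0, 0, 0]
    - [0, 0, 0, 0, 0, 0]
    - [0, 0, 0, 0, 0, 0]
    - [0, 0, 0, 0, 0, 0]
    - [0, 0, 0, 0, 0, 0]

```text
time: 30.55
position: [521.4, 4.3, 78.5]
orientation: [-3.142, -0.0, -0.017]
wrist_force: [-0.1, 0.5, -1.0]
width: 0.569
```

Call:
drive_tool:
  plan:
    - [0, 0, 0.001, 0, 0, 0]
    - [0, 0, 0.001, 0, 0, 0]
    - [0, 0, 0.001, 0, 0, 0]
    - [0, 0, 0, 0, 0, 0]
    - [0, 0, 0, 0, 0, 0]
    - [0, 0, 0, 0, 0, 0]
    - [0, 0, 0, 0, 0, 0]
    - [0, 0, 0, 0, 0, 0]
    - [0, 0, 0, 0, 0, 0]
    - [0, 0, 0, 0, 0, 0]

```text
time: 31.55
position: [521.4, 4.3, 78.4]
orientation: [3.142, -0.0, -0.017]
wrist_force: [-3.4, 0.1, 8.0]
width: 0.569
```

Contact: the tin stands on the plate. Release and lift clear.

Call:
drive_tool:
  plan:
    - [0, 0, 0, 0, 0, 0]
    - [0, 0, 0, 0, 0, 0]
    - [0, 0, 0, 0, 0, 0]
    - [0, 0, 0, 0, 0, 0]
    - [0, 0, 0, 0, 0, 0]
    - [0, 0, 0, 0, 0, 0]
    - [0, 0, 0, 0, 0, 0]
    - [0, 0, 0, 0, 0, 0]
    - [0, 0, 0, 0, 0, 0]
    - [0, 0, 0, 0, 0, 0]
  fingers: 76

```text
time: 32.55
position: [521.3, 4.3, 77.9]
orientation: [-3.142, 0.0, -0.017]
wrist_force: [-0.1, -0.2, 0.4]
width: 0.831
```

Call:
drive_tool:
  plan:
    - [0, 0, -0.02, 0, 0, 0]
    - [0, 0, -0.05, 0, 0, 0]
    - [0, 0, -0.09, 0, 0, 0]
    - [0, 0, -0.1, 0, 0, 0]
    - [0, 0, -0.12, 0, 0, 0]
    - [0, 0, -0.12, 0, 0, 0]
    - [0, 0, -0.1, 0, 0, 0]
    - [0, 0, -0.05, 0, 0, 0]
    - [0, 0, 0, 0, 0, 0]
    - [0, 0, 0, 0, 0, 0]

```text
time: 33.55
position: [521.0, 4.4, 207.5]
orientation: [-3.142, 0.0, -0.017]
wrist_force: [-0.4, 0.3, -0.2]
width: 0.831
```

Call:
drive_tool:
  plan:
    - [0, 0.1, 0, 0, 0, 0]
    - [0, 0.15, 0, 0, 0, 0]
    - [0, 0.15, 0, 0, 0, 0]
    - [0, 0.15, 0, 0, 0, 0]
    - [0, 0.15, 0, 0, 0, 0]
    - [0, 0.15, 0, 0, 0, 0]
    - [0, 0.15, 0, 0, 0, 0]
    - [0, 0.1, 0, 0, 0, 0]
    - [0, 0.05, 0, 0, 0, 0]
    - [0, 0, 0, 0, 0, 0]

```text
time: 34.55
position: [517.1, -226.2, 207.0]
orientation: [-3.141, 0.001, -0.018]
wrist_force: [0.9, 1.0, -0.5]
width: 0.835
```

Run:
```python
from h import *
T=robot.camera("top")[:,:,::-1];S=robot.camera("scene")[:,:,::-1]
f=lambda i,u,v,w,h:cv2.resize(i[v:v+h,u:u+w],None,fx=4,fy=4,interpolation=cv2.INTER_CUBIC)
m=np.hstack([f(T,300,115,90,140),f(S,260,195,110,140)])
cv2.imwrite("pics/m6.png",m)
```

```text
(no output)
```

View pics/m6.png

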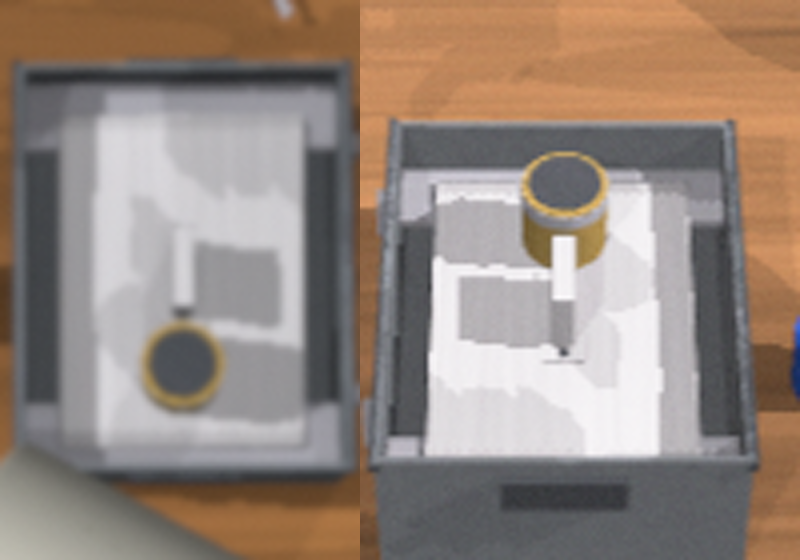

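The picture shows the tin upright on the divider, on the near side of the bar. The plate lies square on both ledges and the gripper is clear, so I am handing in.

```bash
python3 -c "
from rig import robot
print(robot.job_done())"
```

```text
the job is handed in; nothing more can be done
None
```

The steel case is packed in the order asked, and I handed the job in at about 34.6 s of the 67 s allowed. The bit case went flat on the floor, the divider on both ledges above it, and the low tin upright on the divider, on the robot's side of the grip bar.

- **Last checks:** The final pictures showed the divider lying square on both ledges and the tin standing upright clear of the bar. The gripper was open and away, at about (517, -226, 207) mm, with only about 1 N of sensor noise on the wrist. The look-alikes were not touched.
- **Forces:** The highest wrist reading I saw was about 13 N, as the divider touched the ledges. Readings came only at the end of each one-second move, so a brief higher peak could have gone unseen.
- **Disagreement:** The two cameras differed by 2–5 mm in x, so I used values between the two, well inside the 17–22 mm of play. In the picture taken after placing it, the bit case looked about 4 mm off the middle of the floor along the case's length. That does not affect the fit.
- **Not rechecked:** The bit case was last seen flat on the floor before the divider covered it.

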